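Set the air regulator with the T-key

TASK

Take the orange T-handle key from its blue stand, push its square foot fully home into the brass socket of the air regulator's dial (the socket has play, so feel for it) and turn the dial counter-clockwise with the key, never with the fingers, until its white line points at the middle of the red tab. Then draw the key out without shifting the setting and put it back upright in its stand, fully down; leave everything else on the bench where it is.

Things in the scene. Friction and masses are not known exactly. Their poses are not given: they have to be found in the camera images.
- regulator: grey air regulator block fixed to the worktop, 132x132x50 mm, two brass couplings on its +x (back) side. Origin: centre of the underside; z up. The dial turns in a round 100 mm opening in its top. End stops: the dial's x axis can go from 0.15 rad clockwise (from above) of the regulator's x to 4.5 rad counter-clockwise of it; at the start it is 0 to 0.4 counter-clockwise.
- dial: flat black disc 97 mm across, top 4 mm below the regulator's top face (no grip for fingers). Origin on its upright axis 24 mm above the worktop; z up, turns about z, x along its white line, which runs from 25 to 47 mm from the axis. The red tab is 2.7 to 3.8 rad counter-clockwise of the line at first; clockwise an end stop blocks. About 0.09 N m turns it; it stays where left.
- socket (a point): centre of the mouth of the brass socket in the middle of the dial, 45 mm above the worktop; axes as the dial's. 18 mm square, 18 mm deep, 2 mm chamfers, in a 30 mm square insert. The insert floats: it turns 0.35 rad either way in the dial (light friction, 0.025 N m) before it carries the dial along, and starts anywhere in that play. The 16 mm key has a further 0.12 rad of play either way.
- line_tip (a point): point near the outer end of the dial's white line, 46 mm from the dial's axis, on the dial's top (46 mm above the worktop)
- red_tab: red tab, 13 mm radial x 8 mm wide x 4 mm high, fixed on the regulator's top just outside the dial, 51 to 64 mm from the dial's axis. Origin on the dial's axis, 50 mm above the worktop; x points from there to the tab
- tab_tip (a point): point in the direction of the red tab, 46 mm from the dial's axis, 50 mm above the worktop: the tip of the white line must come under it
- stand: blue key stand fixed to the worktop, block 66x66 mm on a 78x78 mm foot, 42 mm high. Origin: centre of the underside; z up
- stand_hole (a point): centre of the mouth of the stand's round hole, 28 mm across with a 2 mm chamfer, 34 mm deep, at 42 mm above the worktop. The key hangs here upright on its collar, its origin then 16 mm above the worktop
- key: T-handle key, 103 mm high, 0.16 kg. Origin: bottom centre of its foot; z up, x along the handle. Foot 16 mm square (sides along x, y), 26 mm long, lowest 4 mm stepped down to 12.5; round collar 34 mm across 26 to 31 mm up; shank 13 mm; orange handle bar 64 (x) x 13 (y) x 18 mm, 85 to 103 mm up: grasp it across its 13 mm. Home in the socket, its origin is about 27 mm above the worktop.
- green_bottle: bystander, to be left alone: small green bottle with white cap, 36x36x90 mm, origin at the centre of its underside
- kraft_carton: bystander, to be left alone: brown folding carton, 130x86x42 mm, origin at the centre of its underside
- handpiece: bystander, to be left alone: black rotary handpiece lying, 20x150x23 mm, origin at the centre of its underside
- blower_bulb: bystander, to be left alone: black rubber blower bulb with upright red nozzle, 49x49x121 mm, origin at the centre of its underside
- brown_box: bystander, to be left alone: small brown box, 50x55x58 mm, origin at the centre of its underside
- sticky_pad: bystander, to be left alone: yellow note pad, 76x76x11 mm, origin at the centre of its underside

How it is judged (in metres and radians):
On the way, in this order (a step that is already met when the one before it is completed fails the run):
1. the key's foot is home in the socket, at least 11 mm deep (z of key in the frame of socket between -0.03 and -0.011 m and horizontal distance between key and socket below 0.005 m and angle between key's own z axis and vertical below 0.2 rad), for 0.2 s.
2. with the key in the socket, the white line points at the red tab (within about 5.5 degrees) (all of step 1 and horizontal distance between line_tip and tab_tip below 0.0045 m), for 0.2 s.
At the end, for the whole second after the job is handed in: The tip of the dial's white line lies within 4.5 mm (about 5.5 degrees) of the red tab's direction, and the key stands upright (within 7 degrees) and at rest in its stand, its foot down the hole to within 4 mm of the collar's seat and within 6 mm of the hole's centre (horizontal distance between line_tip and tab_tip below 0.0045 m and horizontal distance between key and stand_hole below 0.006 m and z of key in the frame of stand_hole below -0.022 m and angle between key's own z axis and vertical below 0.12 rad and linear speed of key below 0.02 m/s and angular speed of dial below 0.05 rad/s); the robot touches nothing.
It fails at once if the fingers touch the dial (contact force between the fingers and dial above 1 N).
It fails at once if a bystander is moved more than 20 mm (distance of any of green_bottle, kraft_carton, handpiece, blower_bulb, brown_box, sticky_pad from where it was at the start of the episode above 0.02 m).
It also fails if it takes over 72 s, if anything falls off the work surface, if the arm or the gripper's body presses on something with over 40 N, if the wrist force passes 120 N, or if a joint passes its speed limit or range.

ROBOT

A 6-joint arm with a two-finger parallel gripper is mounted at the origin on a cart in front of the work surface, level with it; the furniture and walls round the work are solid. World frame = base frame: x ahead of the robot, y to its left, z up, the work surface at z = 0. Lengths are in mm, angles in rad, forces in N, time in s.
With the tool pointing down it reaches from about 425 to 925 mm from the base axis. Payload 12.5 kg.
Tool frame: the origin (TCP) lies midway between the tips of the shut fingers; the grasp point (between the pads) lies 19 mm behind it; z points along the fingers, y is the line along which they close (so a half turn about z gives the same grasp; the last joint's range is limited). The gripper opens to 85 mm and grips with 20 to 120 N. Pads are 22 mm wide; open, the fingers measure 114 mm over their backs; the gripper's body (76 mm by 85 mm) begins 54 mm behind the grasp point. The pads swing forward as they close: fully open they stand 13 mm farther back than shut.
Start: joints at [-0.106, 0.491, 1.559, -0, 1.092, -0.106], TCP at [625.016, 0.021, 231.327] pointing down, gripper open.
Joint ranges: [-3.1, 3.1], [-0.84, 2.19], [0.05, 2.79], [-1.13, 4.28], [0.06, 2.93], [-2.69, 2.69]. Speed limits (rad/s): [2.22, 2.22, 2.79, 3.14, 3.14, 3.14].

INTERFACE

Orientations are given as a unit quaternion [x, y, z, w].
In Python, from bench import env, imaging gives the robot as it stands.
- The arm moves only by the tool play_rows, never from a script. Its argument "deltas" is a list of rows, each a list of 3 entries, a list of its own where there are three numbers: the shift along the world's x, y, z in cm, then the turn about the world's z in degrees, then the finger opening in cm, from 0 to 8.54. A call has 1 to 10 rows; each row shifts and turns the commanded pose from where the row before left it; what a row does not reach is not made up. A row lasts 1/8 s, in which the tool goes at most 62.5 mm and 10.7 degrees, less where a joint would pass 70% of its speed; a pose out of reach is approached as far as the arm can. A call is refused whole if a number of a shift passes 6.25 or a number of a turn 10.7, either way. A call with a gripper value outside its range is refused whole. The fingers move at their own pace and stop on an object; the grip force is fixed at half the most. Time passes only in rows, so rows that do not move let the fingers close. It gives the time, the measured TCP pose, the force, the opening and the grip force at its end, in the units of the state.
- env.get_obs(): the state, without advancing time (a new reading comes with each control period).
- imaging.snapshot(name): name is "scene" or "side" or "wrist"; returns the picture (384x512x3 uint8, red, green, blue); there is no depth.
- imaging.get_calibration(name): a dict with "vertical_fov" (degrees; the focal length in pixels is half the picture's height over the tangent of half this angle, whatever the lens; pixels are square), "cx", "cy" (the principal point, pixels), "R" (3x3) and "t" (3): a world point X has camera coordinates R X + t. Camera axes: x right, y down, z forward; pixel columns grow to the right and rows downward; lengths in mm; the calibration is good to about 2 mm. A picture is of the moment at which its call begins: read the wrist's pose just before it. get_calibration takes no time and is no camera call; for the wrist camera it gives the pose at the moment of the call.
- env.sign_off(): hands the job in; it is judged then, once.
The state is a dict: "clock": time; "joint_positions": joint angles; "joint_vel": joint speeds; "tau": joint torques, N m; "position": TCP position; "tool_rot": TCP orientation; "wrist_force": force on the tool from outside, world axes, zero at the start; "torque": the same for the moment, N m; "finger_gap": finger opening in mm; "finger_force": force on a finger pad.
Only numpy, scipy, OpenCV 4.12 (cv2) and the standard library are available. Lean on these libraries where they do the work, as an engineer would, in place of code of your own. Each camera call takes 0.05 s, during which the arm holds its last target. There are 200 camera calls.

## Working session

There is one attempt and no reset: what is moved stays moved. The work goes in short steps, Python scripts to look and compute and a tool call to move; the robot and the scene stay as the last step left them, time stands still between calls to the robot, and variables do not carry over. Pictures are saved under pics/ and viewed, at most 13 in all, crops included, and the job is handed in when it is done.

Besides the shell and the picture viewer there is one more tool, called as a command line: name --argument value ..., lists and objects as JSON in quotes. play_rows: Moves the arm, as the interface text tells. Its arguments: {"type":"object","properties":{"deltas":{"type":"array","items":{"type":"array"}}},"required":["deltas"]}

```bash
mkdir -p pics
cat > h.py <<'E'
import numpy as np, cv2
from bench import env, imaging
def snap(n,f):
    c=imaging.get_calibration(n); im=imaging.snapshot(n); cv2.imwrite('pics/'+f,im[:,:,::-1]); return im,c
def foc(c): return 192/np.tan(np.radians(c['vertical_fov'])/2)
def pix(c,X):
    p=np.array(c['R'])@np.array(X,float)+np.array(c['t']); return foc(c)*p[:2]/p[2]+[c['cx'],c['cy']]
def at(c,u,v,z):
    R=np.array(c['R']);o=-R.T@np.array(c['t']);d=R.T@np.array([(u-c['cx'])/foc(c),(v-c['cy'])/foc(c),1]);return o+d*(z-o[2])/d[2]
E
python3 - <<'E'
from h import *
ims=[]
for n in ['scene','side','wrist']:
    im,c=snap(n,n+'0.png'); print(n,{k:np.round(v,3).tolist() for k,v in c.items()}); np.save('pics/'+n+'0.npy',c,allow_pickle=True)
E
```

```text
scene {'vertical_fov': 56.085, 'cx': 252.593, 'cy': 192.002, 'R': [[0.677, -0.736, -0.0], [-0.391, -0.36, -0.847], [0.623, 0.574, -0.531]], 't': [-322.086, 315.482, 809.049]}
side {'vertical_fov': 52.494, 'cx': 253.807, 'cy': 190.962, 'R': [[-0.989, -0.149, -0.001], [-0.077, 0.519, -0.851], [0.127, -0.842, -0.524]], 't': [560.552, 45.612, 1219.44]}
wrist {'vertical_fov': 62.393, 'cx': 254.808, 'cy': 189.559, 'R': [[1.0, 0.0, -0.001], [0.0, -0.957, 0.29], [-0.0, -0.29, -0.957]], 't': [-622.712, -37.266, 379.2]}
```

View pics/scene0.png

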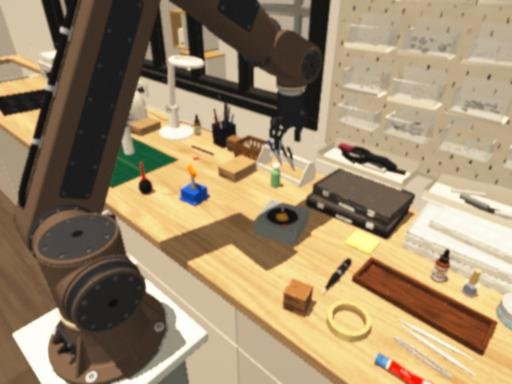

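View pics/wrist0.png

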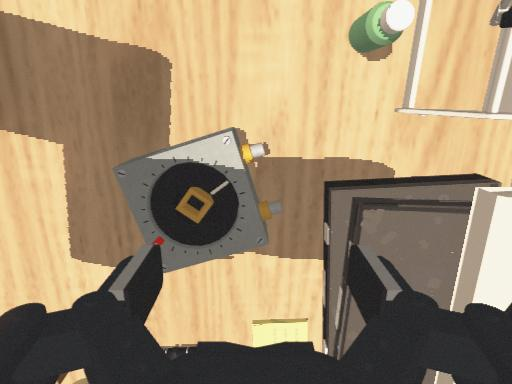

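The wrist view shows the dial near (195,204), its white line running to (229,182), and the red tab at (159,241). The scene view shows the stand near (193,192) with the orange handle at (192,172).

Run:
```python
from h import *
L=lambda n:np.load(f'pics/{n}0.npy',allow_pickle=True).item()
c=L('wrist'); im=cv2.imread('pics/wrist0.png'); 
hsv=cv2.cvtColor(im,cv2.COLOR_BGR2HSV)
sub=np.zeros(im.shape[:2],bool);sub[120:280,100:290]=1
dark=(im.max(2)<45)&sub
n,l,s,ce=cv2.connectedComponentsWithStats(dark.astype(np.uint8))
i=1+np.argmax(s[1:,4]); pts=cv2.findContours((l==i).astype(np.uint8),0,2)[0]; pts=max(pts,key=len)
hull=cv2.convexHull(pts)[:,0,:]
W=np.array([at(c,u,v,46)[:2] for u,v in hull.astype(float)])
e=cv2.minEnclosingCircle(W.astype(np.float32)); print('dial',e)
red=((hsv[...,0]<8)|(hsv[...,0]>172))&(hsv[...,1]>180)&(im[...,2]>120)&sub
ys,xs=np.nonzero(red);print('red px',xs.mean(),ys.mean(),len(xs)); r=at(c,xs.mean(),ys.mean(),53)[:2]
C=np.array(e[0]);d=r-C;print('tab',np.hypot(*d),np.arctan2(d[1],d[0]))
for u,v in [(212,194),(229,182)]:
    d=at(c,u,v,46)[:2]-C;print('line',np.hypot(*d),np.arctan2(d[1],d[0]))
c=L('scene');im2=cv2.imread('pics/scene0.png');h2=cv2.cvtColor(im2,cv2.COLOR_BGR2HSV)
print('stand guess',at(c,193,188,42), env.get_obs()['tool_rot'],env.get_obs()['clock'])
a=cv2.resize(im[130:275,105:280],None,fx=3,fy=3,interpolation=2)
im3=cv2.imread('pics/side0.png'); S=at(c,193,188,42); p=pix(L('side'),S); print(p)
b=cv2.resize(im2[150:215,160:230],(469,435),interpolation=2)
h3=cv2.resize(im3,(460,345))[:, :];
cv2.imwrite('pics/m1.png',cv2.resize(im3,(768,576)))
```

```text
dial ((556.0364379882812, -42.69234085083008), 48.11490249633789)
red px 158.75555555555556 240.66666666666666 45
tab 55.935979025984416 -2.3648220869182475
line 24.105996574546474 0.5671872244738871
line 47.17528406971565 0.595136949714684
stand guess [484.50466597 290.23922507  42.        ] [ 7.07109437e-01  7.07104020e-01 -2.50816148e-04 -2.93177598e-04] 0.15
[268.4905368  238.21579905]
```

View pics/m1.png

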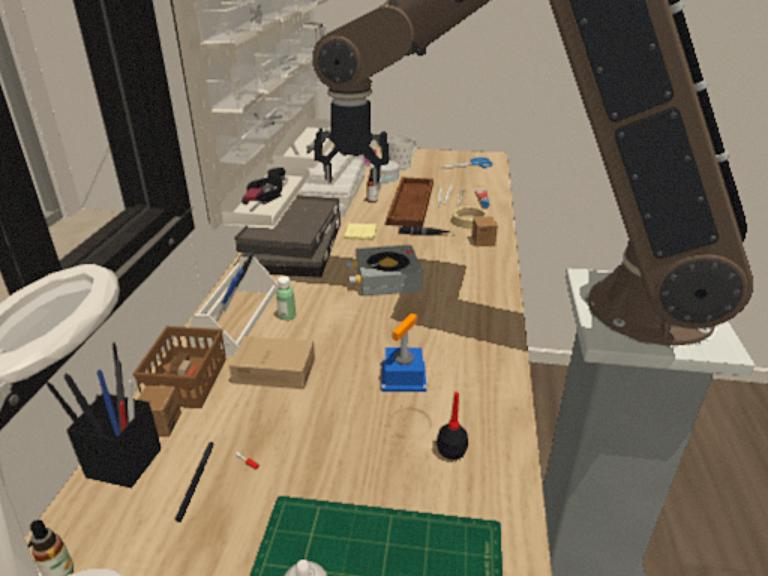

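The side view shows the key upright in the blue stand at (404,365), with its orange handle at (404,327). The blower bulb is near it at (453,435). I'll bring the wrist camera over the stand.

play_rows --deltas '[[[-2,5,0],0,8.5],[[-2,5,0],0,8.5],[[-2,5,0],0,8.5],[[-2,5,0],0,8.5],[[-2,5,0],0,8.5],[[-2,5,0],0,8.5],[[0,0,0],0,8.5],[[0,0,0],0,8.5]]'

```text
clock: 1.15
position: [505.0, 299.8, 231.1]
tool_rot: [0.707, 0.707, -0.0, 0.0]
wrist_force: [0.1, 0.1, -0.2]
finger_gap: 85.4
finger_force: 0.0
```

Run:
```python
from h import *
im,c=snap('wrist','w1.png'); np.save('pics/w1.npy',c,allow_pickle=True); print(env.get_obs()['position'])
cv2.imwrite('pics/w1b.png',cv2.resize(im[:,:,::-1],(800,600),interpolation=2))
```

```text
[505.29045047 299.36535504 231.15698188]
```

View pics/w1b.png

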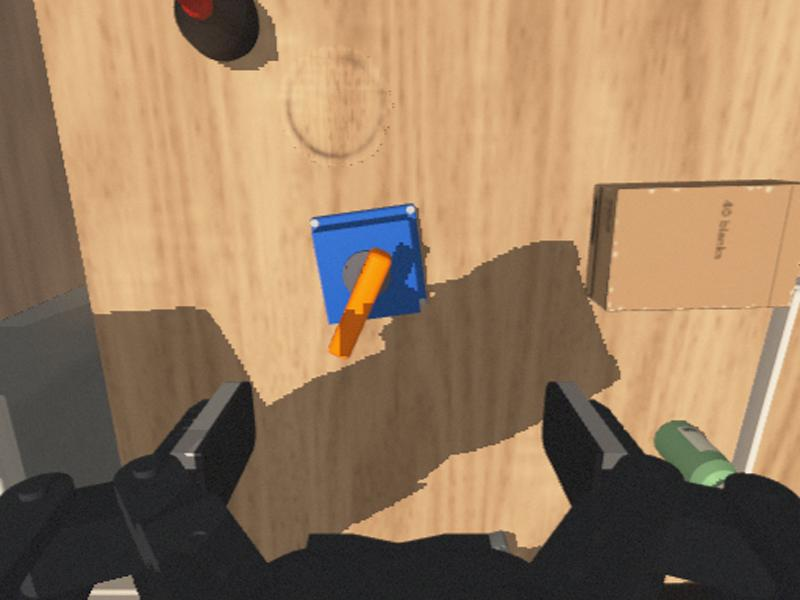

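The wrist view shows the stand centred at about (370,265) at 800-pixel scale, with the orange handle running from (378,255) to (341,350). I'll fit the box silhouettes.

```bash
cat >> h.py <<'E'
from scipy.optimize import minimize
def box(x,y,a,lx,ly,z0,z1):
    R=np.array([[np.cos(a),-np.sin(a)],[np.sin(a),np.cos(a)]])
    return [np.r_[R@[sx*lx/2,sy*ly/2]+[x,y],z] for sx in(-1,1) for sy in(-1,1) for z in(z0,z1)]
def fit(c,mask,boxes,x0):
    S=8
    def f(p):
        m=np.zeros(mask.shape,np.uint8); m=np.zeros((mask.shape[0]*4,mask.shape[1]*4),np.uint8)
        for b in boxes:
            h=cv2.convexHull(np.array([pix(c,X) for X in box(*p,*b)],np.float32))
            cv2.fillConvexPoly(m,np.round((h*4+1.5)*16).astype(np.int32),1,shift=4)
        return -(m&M).sum()/(m|M).sum()
    M=cv2.resize(mask.astype(np.uint8),None,fx=4,fy=4,interpolation=0)
    x0=np.array(x0,float); sim=np.array([x0]+[x0+d for d in np.diag([8,8,.25])])
    r=minimize(f,x0,method='Nelder-Mead',options=dict(initial_simplex=sim,xatol=.02,fatol=1e-5)); return r.x,-r.fun
def orange(im):
    h=cv2.cvtColor(im,cv2.COLOR_RGB2HSV); return (h[...,0]>6)&(h[...,0]<18)&(h[...,1]>225)&(h[...,2]>90)
E
python3 - <<'E'
from h import *
im=cv2.imread('pics/w1.png')[:,:,::-1].copy();c=np.load('pics/w1.npy',allow_pickle=True).item()
m=orange(im); m[240:]=0
ys,xs=np.nonzero(m);print(len(xs),xs.min(),xs.max(),ys.min(),ys.max())
g=at(c,xs.mean(),ys.mean(),112)
print(fit(c,m,[(64,13,101,119)],[g[0],g[1],1.2]))
h=cv2.cvtColor(im,cv2.COLOR_RGB2HSV); b=(h[...,0]>105)&(h[...,0]<125)&(h[...,1]>180)&(h[...,2]>50)
b[:100]=0;b[230:]=0
b=cv2.morphologyEx((b|m).astype(np.uint8),cv2.MORPH_CLOSE,np.ones((9,9)))>0
# remove handle sticking out: fit with handle included
k=fit(c,m,[(64,13,101,119)],[g[0],g[1],1.2])[0]
hm=np.zeros(m.shape,np.uint8);hu=cv2.convexHull(np.array([pix(c,X) for X in box(*k,68,17,95,121)],np.float32));cv2.fillConvexPoly(hm,np.round(hu).astype(int),1)
g=at(c,238,170,42);print(g)
for fz in (4,6,8): print(fz,fit(c,b&~(hm>0)|0*b,[(78,78,0,fz),(66,66,0,42)],[g[0],g[1],0.15]))
print(b.sum())
E
```

```text
530 211 249 160 228
(array([500.94013838, 272.58068773,   1.41296296]), np.float64(-0.0))
[485.04267863 295.64387863  42.        ]
4 (array([565.04267863, 332.97721196,  -3.01666667]), np.float64(-0.0))
6 (array([565.04267863, 332.97721196,  -3.01666667]), np.float64(-0.0))
8 (array([565.04267863, 332.97721196,  -3.01666667]), np.float64(-0.0))
4436h.py:21: RuntimeWarning: overflow encountered in scalar negative
  return -(m&M).sum()/(m|M).sum()
```

```bash
sed -i 's/return -(m&M).sum()\/(m|M).sum()/m=m*I; return -float((m\&M).sum())\/float((m|M).sum())/; s/def fit(c,mask,boxes,x0):/def fit(c,mask,boxes,x0,ign=None):/; s/^    S=8/    I=cv2.resize((np.ones(mask.shape) if ign is None else 1-ign).astype(np.uint8),None,fx=4,fy=4,interpolation=0)/; s/interpolation=0)$/&/' h.py
sed -i 's/M=cv2.resize(mask.astype(np.uint8),None,fx=4,fy=4,interpolation=0)/&*I/' h.py
python3 - <<'E'
from h import *
im=cv2.imread('pics/w1.png')[:,:,::-1].copy();c=np.load('pics/w1.npy',allow_pickle=True).item()
m=orange(im); m[240:]=0
ys,xs=np.nonzero(m)
g=at(c,xs.mean(),ys.mean(),112)
k,q=fit(c,m,[(64,13,101,119)],[g[0],g[1],1.2]);print(k,q)
h=cv2.cvtColor(im,cv2.COLOR_RGB2HSV); b=(h[...,0]>105)&(h[...,0]<125)&(h[...,1]>150)&(h[...,2]>40)
b[:100]=0;b[230:]=0
b=cv2.morphologyEx((b|m).astype(np.uint8),cv2.MORPH_CLOSE,np.ones((13,13)))>0
hm=np.zeros(m.shape,np.uint8);hu=cv2.convexHull(np.array([pix(c,X) for X in box(*k,68,18,95,121)],np.float32));cv2.fillConvexPoly(hm,np.round(hu).astype(int),1)
g=at(c,230,165,42)
for fz in (4,8): print(fz,fit(c,b,[(78,78,0,fz),(66,66,0,42)],[g[0],g[1],0.15],hm))
E
```

```text
[480.47619228 288.94499552   1.18087129] 0.4348720057571708
4 (array([4.81793614e+02, 2.89511072e+02, 1.49060225e-01]), np.float64(0.9333687041475329))
8 (array([4.81806107e+02, 2.89477397e+02, 1.54817510e-01]), np.float64(0.9293798181188606))
```

Run:
```python
from h import *
im=cv2.imread('pics/w1.png')[:,:,::-1].copy();c=np.load('pics/w1.npy',allow_pickle=True).item()
h=cv2.cvtColor(im,cv2.COLOR_RGB2HSV)
for p in [(240,166),(228,200),(219,216),(245,170),(215,222),(300,260)]: print(p,h[p[1],p[0]],im[p[1],p[0]])
m=(h[...,0]>4)&(h[...,0]<24)&(h[...,1]>200)&(h[...,2]>80)
m[240:]=0;m[:150]=0;m[:,:200]=0;m[:,260:]=0
g=at(c,230,190,112);print(m.sum())
r=fit(c,m,[(64,13,101,119)],[g[0],g[1],1.2]);print(r)
```

```text
(240, 166) [ 19 242 247] [247 161  13]
(228, 200) [ 18 229 247] [247 157  25]
(219, 216) [ 12 219 165] [165  81  23]
(245, 170) [ 17 245 247] [247 148  10]
(215, 222) [ 18 245 247] [247 152  10]
(300, 260) [ 17 103 111] [111  91  66]
1029
(array([480.98354613, 289.61882348,   1.17737811]), np.float64(0.8418709380277366))
```

Run:
```python
from h import *
im=cv2.imread('pics/wrist0.png')[:,:,::-1].copy();c=np.load('pics/wrist0.npy',allow_pickle=True).item()
h=cv2.cvtColor(im,cv2.COLOR_RGB2HSV)
m=(h[...,0]>8)&(h[...,0]<28)&(h[...,1]>110)&(h[...,2]>70)
sub=np.zeros_like(m);sub[180:228,170:220]=1;m&=sub
m=cv2.morphologyEx(m.astype(np.uint8),cv2.MORPH_CLOSE,np.ones((3,3)))
cn=max(cv2.findContours(m,0,2)[0],key=len);f=np.zeros_like(m);cv2.fillPoly(f,[cn],1);print(f.sum())
g=at(c,195,204,45)
for a in (0.3,-.4): print(fit(c,f,[(30,30,45,46)],[g[0],g[1],a]))
# regulator grey
m=(h[...,1]<60)&(h[...,2]>40)|(im.max(2)<45)
sub=np.zeros_like(m);sub[120:280,100:275]=1;m&=sub
m=cv2.morphologyEx(m.astype(np.uint8),cv2.MORPH_OPEN,np.ones((5,5)))
cn=max(cv2.findContours(m,0,2)[0],key=len);f=np.zeros_like(m);cv2.fillPoly(f,[cn],1)
ig=np.zeros_like(m);ig[225:,:160]=1;ig[240:]=1
print(fit(c,f,[(132,132,0,50)],[556,-43,.25],ig))
```

```text
859
(array([556.68898611, -41.835626  ,   0.95087941]), np.float64(0.8480278422273781))
(array([557.18688641, -41.31881437,  -0.62068821]), np.float64(0.8469336036492651))
(array([ 5.55181939e+02, -4.44817775e+01,  2.95104694e-01]), np.float64(0.9825294379994977))
```

play_rows --deltas '[[[-1.2,-0.5,-3],-7.5,8.5],[[-1.15,-0.55,-4],-7.5,8.5],[[0,0,-4],-7.5,8.5],[[0,0,-1.5],0,8.5],[[0,0,-1.5],0,8.5],[[0,0,0],0,8.5],[[0,0,0],0,8.5]]'

```text
clock: 2.08
position: [482.0, 289.7, 92.2]
tool_rot: [0.831, 0.556, 0.001, 0.0]
wrist_force: [-0.2, 0.6, 0.7]
finger_gap: 85.1
finger_force: 0.0
```

Run:
```python
from h import *
print(env.get_obs()['position'],env.get_obs()['wrist_force'])
im,c=snap('wrist','w2.png')
im3,c3=snap('side','s2.png')
a=im3[190:290,215:315]
v=np.hstack([im,cv2.resize(a,(288,288),interpolation=2).repeat(1,0) if 0 else cv2.copyMakeBorder(cv2.resize(a,(288,288)),0,96,0,0,0)])
cv2.imwrite('pics/w2b.png',v[:,:,::-1])
```

```text
[482.01210792 289.70315507  92.183348  ] [-0.19056017  0.61727155  0.68301186]
```

View pics/w2b.png

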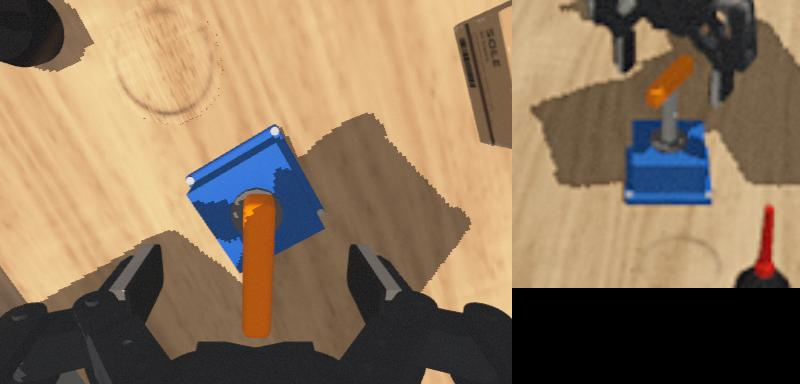

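The handle at (258,195)–(258,335) lies centred between the fingers and parallel to them. I'll close.

play_rows --deltas '[[[0,0,0],0,1.0],[[0,0,0],0,1.0],[[0,0,0],0,1.0],[[0,0,0],0,1.0],[[0,0,0],0,1.0],[[0,0,0],0,1.0],[[0,0,0],0,1.0],[[0,0,0],0,1.0]]'

```text
clock: 3.18
position: [481.5, 289.5, 91.3]
tool_rot: [0.831, 0.556, 0.0, 0.0]
wrist_force: [-0.1, 0.7, 1.1]
finger_gap: 12.1
finger_force: 59.8
```

play_rows --deltas '[[[0,0,2],0,1.0],[[0,0,3.2],0,1.0],[[0,0,4],-10,1.0],[[0.8,-2.8,1],-10.5,1.0],[[0.95,-4.2,0],-10.5,1.0],[[0.95,-4.2,0],-10.5,1.0],[[0.95,-4.2,0],-10.5,1.0],[[0.95,-4.2,0],-10.5,1.0],[[0.95,-4.2,0],-10.5,1.0],[[0.95,-4.2,0],-10.5,1.0]]'

```text
clock: 4.42
position: [546.5, 8.1, 193.2]
tool_rot: [0.99, -0.142, -0.0, 0.0]
wrist_force: [0.4, 1.0, -1.3]
finger_gap: 11.9
finger_force: 59.4
```

play_rows --deltas '[[[0.95,-4.2,0],-9.5,1.0],[[0,-1.0,0],-10,1.0],[[0,0,0],0,1.0],[[0,0,0],0,1.0],[[0,0,0],0,1.0]]'

```text
clock: 5.05
position: [555.9, -41.7, 193.4]
tool_rot: [0.953, -0.303, -0.0, 0.0]
wrist_force: [-0.0, -0.1, -2.0]
finger_gap: 12.2
finger_force: 59.6
```

Run:
```python
from h import *
o=env.get_obs();print(o['position'],o['tool_rot'],o['joint_positions'],o['wrist_force'])
im,c=snap('wrist','w3.png'); np.save('pics/w3.npy',c,allow_pickle=True);print(pix(c,[556,-42.7,45]))
cv2.imwrite('pics/w3b.png',cv2.resize(im[:,:,::-1],(800,600),interpolation=2))
```

```text
[555.91977468 -41.70817484 193.35076982] [ 9.52873596e-01 -3.03367604e-01 -7.57321088e-05  1.95149933e-05] [-1.93362470e-01  4.38510602e-01  1.77035119e+00 -2.66555189e-05
  9.32885800e-01  1.99389940e+00] [-0.03212387 -0.09104318 -1.9511945 ]
[254.86243573 172.55090173]
```

View pics/w3b.png

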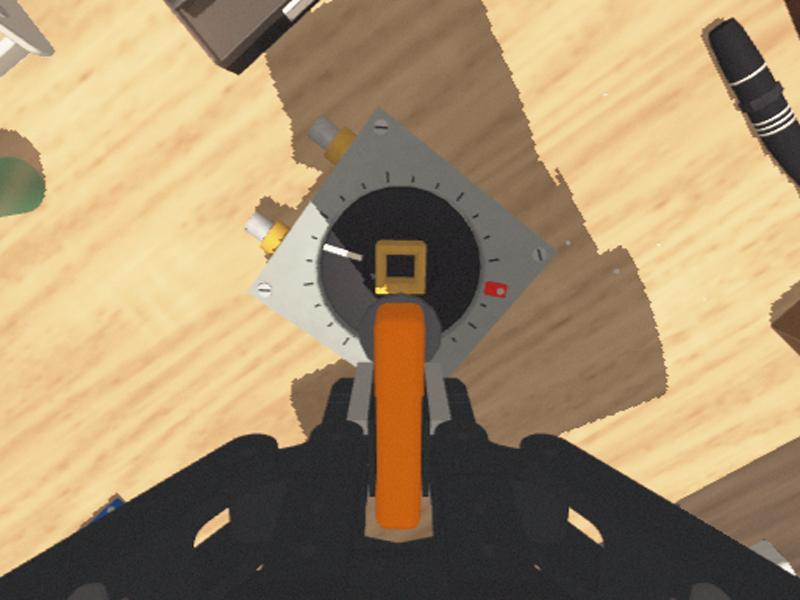

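The wrist view shows the brass insert at (400,265), square with the image. The key handle runs (400,302)–(398,528) with the collar at (400,335). The white line is at (342,252) and the red tab at (495,289). I'll measure the key-to-socket offset in this one camera.

Run:
```python
from h import *
im=cv2.imread('pics/w3.png')[:,:,::-1].copy();c=np.load('pics/w3.npy',allow_pickle=True).item()
h=cv2.cvtColor(im,cv2.COLOR_RGB2HSV)
m=(h[...,0]>8)&(h[...,0]<28)&(h[...,1]>110)&(h[...,2]>50)
s=np.zeros_like(m);s[150:188,235:280]=1;m&=s
ys,xs=np.nonzero(m);x0,x1,y0,y1=xs.min(),xs.max()+1,ys.min(),ys.max()+1;print(x0,x1,y0,y1)
f=np.zeros(m.shape,np.uint8);cv2.fillPoly(f,[cv2.convexHull(np.c_[xs,ys])],1)
g=at(c,256,170,46)
I,q=fit(c,f,[(30,30,45,46)],[g[0],g[1],-.62]);print('insert',I,q)
dk=(im.max(2)<62); s[:]=0;s[115:205,195:315]=1;dk&=s
hole=dk&(np.hypot(*(np.indices(dk.shape)[::-1]-np.array([256,170])[:,None,None]))<12)
ys,xs=np.nonzero(hole);print('hole px',xs.mean(),ys.mean(),len(xs),at(c,xs.mean(),ys.mean(),44))
# dial disc circle edge from lit right/left/top points
g=cv2.GaussianBlur(im.mean(2),(3,3),0)
P=[]
for a in np.radians(np.r_[-170:-8:4]):   # image angles, upper half
    r=np.arange(38,62,.25); 
    val=cv2.remap(g.astype(np.float32),(256+r*np.cos(a)).astype(np.float32)[None],(168+r*np.sin(a)).astype(np.float32)[None],1)[0]
    i=np.argmax(np.diff(val)); P.append(at(c,256+r[i]*np.cos(a),168+r[i]*np.sin(a),50)[:2])
P=np.array(P);A=np.c_[2*P,np.ones(len(P))];w=np.ones(len(P))
for _ in range(8):
    z=np.linalg.lstsq(A*w[:,None],(P**2).sum(1)*w,rcond=None)[0];R=np.sqrt(z[2]+z[0]**2+z[1]**2);e=np.hypot(*(P-z[:2]).T)-R;w=1/(1+(e/.5)**2)
print('opening',z[:2],R,np.abs(e).mean())
o=env.get_obs()['position'];zk=o[2]-75
m=(h[...,0]>4)&(h[...,0]<24)&(h[...,1]>190)&(h[...,2]>90);s[:]=0;s[185:345,230:280]=1;m&=s
m=cv2.morphologyEx(m.astype(np.uint8),cv2.MORPH_OPEN,np.ones((5,5)))
for d in(0,1.5): print('key',fit(c,m,[(64,13,zk+85-d,zk+103-d)],[o[0],o[1],-.616]))
C=z[:2]
red=((h[...,0]<8)|(h[...,0]>172))&(h[...,1]>180)&(im[...,2]<90)&(im[...,0]>110);red[:,:300]=0;red[200:]=0;red[:,335:]=0
ys,xs=np.nonzero(red);d=at(c,xs.mean(),ys.mean(),54)[:2]-C;print('tab',len(xs),np.hypot(*d),np.arctan2(d[1],d[0]))
wh=(im.min(2)>110)&(h[...,1]<70);s[:]=0;s[154:170,206:234]=1;wh&=s
ys,xs=np.nonzero(wh);d=at(c,xs.mean(),ys.mean(),46)[:2]-C;print('line',len(xs),np.hypot(*d),np.arctan2(d[1],d[0]))
```

```text
240 273 153 188
insert [557.16972678 -44.94522848  -0.61427925] 0.8993122420907841
hole px 255.85775862068965 169.66810344827587 232 [557.54080297 -44.94184276  44.        ]
opening [558.04091646 -43.98311438] 47.570932887168944 0.6080255631120697
key (array([553.9948421 , -41.14210897,  -0.63434459]), np.float64(0.87713506530788))
key (array([553.47203215, -40.88510358,  -0.62797819]), np.float64(0.8986313088109495))
tab 82 57.74012411007601 -2.387893057931197
line 103 35.34588073927107 0.6966840213616623
```

play_rows --deltas '[[[0.35,-0.37,-3],0,1.0],[[0,0,-3],0,1.0],[[0,0,-1.2],0,1.0],[[0,0,-0.4],0,1.0],[[0,0,-0.3],0,1.0],[[0,0,0],0,1.0]]'

```text
clock: 5.85
position: [559.5, -45.5, 115.7]
tool_rot: [0.952, -0.305, 0.0, -0.0]
wrist_force: [-2.1, 4.0, 4.2]
finger_gap: 12.1
finger_force: 60.3
```

play_rows --deltas '[[[-0.06,0.06,0],0,1.0],[[0,0,-0.2],0,1.0],[[0,0,-0.2],0,1.0],[[0,0,0],0,1.0]]'

```text
clock: 6.35
position: [560.3, -45.6, 114.7]
tool_rot: [0.952, -0.305, 0.003, -0.0]
wrist_force: [-9.0, 4.3, 39.2]
finger_gap: 11.9
finger_force: 65.8
```

play_rows --deltas '[[[0,0,0.4],0,1.0],[[-0.15,0.05,0],0,1.0],[[0,0,0],0,1.0],[[0,0,-0.2],0,1.0],[[0,0,-0.2],0,1.0],[[0,0,0],0,1.0]]'

```text
clock: 7.1
position: [557.5, -45.2, 110.1]
tool_rot: [0.952, -0.305, 0.0, 0.0]
wrist_force: [-0.1, 0.1, -1.6]
finger_gap: 12.0
finger_force: 59.9
```

play_rows --deltas '[[[0,0,-0.3],0,1.0],[[0,0,-0.3],0,1.0],[[0,0,-0.2],0,1.0],[[0,0,0],0,1.0],[[0,0,-0.1],0,1.0],[[0,0,0],0,1.0],[[0,0,0],0,1.0]]'

```text
clock: 7.98
position: [557.7, -45.2, 102.1]
tool_rot: [0.952, -0.305, 0.001, -0.0]
wrist_force: [-1.0, 0.8, 7.7]
finger_gap: 12.5
finger_force: 61.3
```

The key is home at TCP z 102 with a light seat force. The key sits about 1.8 mm off the TCP along the handle, so I'll turn about the dial axis.

play_rows --deltas '[[[0.011,0.029,0.05],10,1.0],[[0.011,0.029,0],10,1.0],[[0.011,0.029,0],10,1.0],[[-0.005,0.031,0],10,1.0],[[-0.005,0.031,0],10,1.0],[[-0.005,0.031,0],10,1.0],[[-0.02,0.024,0],10,1.0],[[-0.02,0.024,0],10,1.0],[[-0.02,0.024,0],10,1.0],[[0,0,0],0,1.0]]'

```text
clock: 9.22
position: [557.2, -43.3, 102.2]
tool_rot: [0.888, 0.459, 0.0, 0.001]
wrist_force: [0.0, -5.3, 3.3]
finger_gap: 11.8
finger_force: 60.5
```

play_rows --deltas '[[[-0.029,-0.02,0],10,1.0],[[-0.029,0.0,0],10,1.0],[[-0.029,0.0,0],10,1.0],[[-0.031,-0.005,0],10,1.0],[[-0.031,-0.005,0],10,1.0],[[-0.031,-0.005,0],10,1.0],[[-0.024,-0.02,0],10,1.0],[[-0.024,-0.02,0],10,1.0],[[0,0,0],0,1.0],[[0,0,0],0,1.0]]'

```text
clock: 10.48
position: [556.3, -43.9, 102.2]
tool_rot: [0.387, 0.922, 0.0, 0.002]
wrist_force: [4.7, -2.6, -0.0]
finger_gap: 11.7
finger_force: 59.9
```

Run:
```python
from h import *
o=env.get_obs();print(o['position'],o['tool_rot'],o['wrist_force'],o['torque'])
im,c=snap('wrist','w4.png'); np.save('pics/w4.npy',c,allow_pickle=True)
i2,c2=snap('scene','s4.png'); np.save('pics/s4.npy',c2,allow_pickle=True);i3,c3=snap('side','d4.png'); np.save('pics/d4.npy',c3,allow_pickle=True)
p=pix(c,[556.2,-44.2,46]);q=pix(c2,[556.2,-44.2,46]).astype(int);r=pix(c3,[556.2,-44.2,46]).astype(int);print(p,q,r)
v=np.vstack([cv2.resize(i2[q[1]-30:q[1]+30,q[0]-40:q[0]+40],(288,216)),cv2.resize(i3[r[1]-35:r[1]+35,r[0]-60:r[0]+60],(288,168))])
cv2.imwrite('pics/w4b.png',np.hstack([im,v])[:,:,::-1])
```

```text
[556.25929718 -43.85299263 102.2285099 ] [3.87095315e-01 9.22037390e-01 3.29350110e-04 2.03987145e-03] [ 4.71603457 -2.56399353 -0.03453912] [-0.63958034 -1.16727973 -0.01933041]
[255.73054753 211.61498906] [280 216] [258 173]
```

View pics/w4b.png

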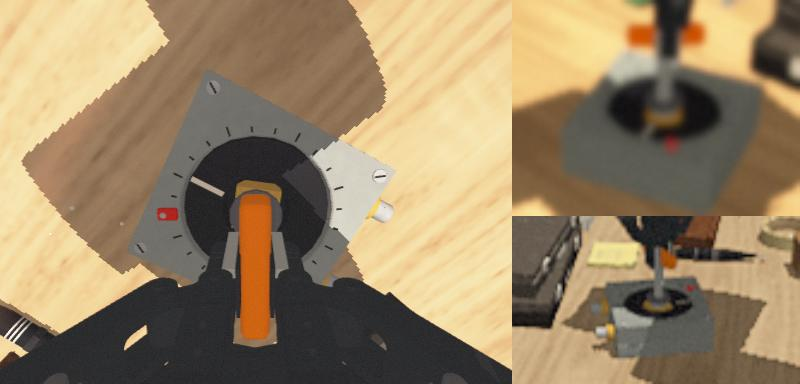

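The line runs (192,180)–(223,193) and the red tab is at (168,214). About 25° remain, so I'll measure that.

```bash
cat >> h.py <<'E'
def measure(im,c,lo,hi,guess=(556.2,-44.2)):
    g=cv2.GaussianBlur(im.astype(float).max(2),(3,3),0).astype(np.float32); C=np.array(guess)
    for it in range(3):   # opening rim at z=50
        P=[]
        for a in np.radians(np.arange(lo,hi,3)):
            r=np.arange(43,55,.2); uv=np.array([pix(c,[C[0]+q*np.cos(a),C[1]+q*np.sin(a),50]) for q in r],np.float32)
            v=cv2.remap(g,uv[None,:,0].copy(),uv[None,:,1].copy(),1)[0]; i=np.argmax(v[5:]-v[:-5])+2
            P.append(C+r[i]*np.array([np.cos(a),np.sin(a)]))
        P=np.array(P);w=np.ones(len(P))
        for _ in range(10):
            z=np.linalg.lstsq(np.c_[2*P,np.ones(len(P))]*w[:,None],(P**2).sum(1)*w,rcond=None)[0];R=np.sqrt(z[2]+z[:2]@z[:2]);e=np.hypot(*(P-z[:2]).T)-R;w=1/(1+(e/.4)**2)
        C=z[:2]
    print('centre',C,R,np.median(abs(e)))
    h=cv2.cvtColor(im,cv2.COLOR_RGB2HSV); yy,xx=np.indices(h.shape[:2]); 
    R_=np.array(c['R']);o=-R_.T@np.array(c['t']);d=np.stack([(xx-c['cx'])/foc(c),(yy-c['cy'])/foc(c),np.ones(xx.shape)],-1)@R_
    W=lambda z:(o+d*((z-o[2])/d[...,2])[...,None])[...,:2]-C
    T=W(54);rt=np.hypot(T[...,0],T[...,1]);red=((h[...,0]<8)|(h[...,0]>172))&(h[...,1]>150)&(im[...,0]>90)&(rt<70)&(rt>46)
    red=cv2.morphologyEx(red.astype(np.uint8),cv2.MORPH_OPEN,np.ones((2,2)))>0
    t=T[red].mean(0);ta=np.arctan2(t[1],t[0]);print('tab',red.sum(),np.hypot(*t),ta)
    L=W(46);rl=np.hypot(L[...,0],L[...,1]);wl=np.clip(im.min(2).astype(float)-60,0,80)*((rl<45)&(rl>27)&(h[...,1]<90))
    u=(L*wl[...,None]).sum((0,1))/wl.sum(); la=np.arctan2(u[1],u[0]);print('line',(wl>20).sum(),np.hypot(*u),la,'to go deg',np.degrees((ta-la+np.pi)%(2*np.pi)-np.pi))
E
python3 - <<'E'
from h import *
im=cv2.imread('pics/w4.png')[:,:,::-1].copy();c=np.load('pics/w4.npy',allow_pickle=True).item()
# camera-visible rim: image up half; world angles around dir of image-up
R=np.array(c['R']);up=-R[1];a0=np.degrees(np.arctan2(up[1],up[0]));print(a0)
measure(im,c,a0-95,a0+95)
im=cv2.imread('pics/wrist0.png')[:,:,::-1].copy();c=np.load('pics/wrist0.npy',allow_pickle=True).item();measure(im,c,-180,180)
E
```

```text
134.42500812879726
centre [555.15616383 -41.57631041] 48.059421925538224 0.23011147889826233
tab 200 56.87135654262674 -2.3442617854290804
line 748 21.223509851019735 -1.3113119323694327 to go deg -59.18366702897636
centre [556.77311898 -41.15182441] 47.53426047360639 0.23884335476304486
tab 49 56.91607085902764 -2.3317469100998736
line 56 35.83350457143549 0.6069505299126112 to go deg -168.37496057861478
```

```bash
sed -i 's/np.sin(a),50\])/np.sin(a),zc])/; s/guess=(556.2,-44.2)):/guess=(556.2,-44.2),zc=46,win=(0,384,0,512)):/; s/    u=(L\*wl/    k=np.zeros_like(wl);k[win[0]:win[1],win[2]:win[3]]=1;wl=wl*k\n&/' h.py
python3 - <<'E'
from h import *
L=lambda n:(cv2.imread(f'pics/{n}.png')[:,:,::-1].copy(),np.load(f'pics/{n}.npy',allow_pickle=True).item())
im,c=L('w4');measure(im,c,40,230,win=(165,205,180,232))
im,c=L('wrist0');measure(im,c,0,180)
im,c=L('w3');R=np.array(c['R']);up=-R[1];a0=np.degrees(np.arctan2(up[1],up[0]));measure(im,c,a0-80,a0+80,win=(150,172,205,233))
E
```

```text
centre [556.31664009 -43.43417576] 49.758420395359344 0.2961160003622503
tab 200 56.392969994174635 -2.3820104478237383
line 158 36.07947966514806 -2.855657483450678 to go deg 27.137976120306188
centre [556.30770463 -42.04379065] 47.79858052534 0.3495877547555253
tab 49 55.94986254290701 -2.336716823722567
line 57 35.99907229114563 0.6193770040390912 to go deg -169.37170017541553
centre [556.94527121 -43.32747772] 48.443432127338916 0.2992048735020596
tab 88 58.14964441807317 -2.3797983029704723
line 97 36.65536654477169 0.6918597170059366 to go deg -175.99304065215935
```

play_rows --deltas '[[[0.01,-0.035,0],9,1.0],[[0.005,-0.03,0],9,1.0],[[0.0,-0.03,0],8,1.0],[[0,0,0],0,1.0],[[0,0,0],0,1.0]]'

```text
clock: 11.25
position: [556.4, -44.4, 102.2]
tool_rot: [0.17, 0.985, 0.0, 0.002]
wrist_force: [5.7, -0.2, -0.8]
finger_gap: 12.0
finger_force: 59.9
```

Run:
```python
from h import *
o=env.get_obs();print(o['position'],o['tool_rot'],o['wrist_force'],o['torque'])
im,c=snap('wrist','w5.png'); np.save('pics/w5.npy',c,allow_pickle=True)
R=np.array(c['R']);up=-R[1];a0=np.degrees(np.arctan2(up[1],up[0]));print(a0)
measure(im,c,a0-80,a0+80,win=(150,225,180,232))
cv2.imwrite('pics/w5b.png',cv2.resize(im[120:300,120:360,::-1],(800,600),interpolation=2))
```

```text
[556.37315897 -44.40268691 102.20237065] [1.69859206e-01 9.85466427e-01 1.48912521e-04 1.93639570e-03] [ 5.72965441 -0.21934717 -0.8276518 ] [-0.00693159 -1.287552   -0.00255586]
160.43689268455756
centre [553.21619546 -42.81073842] 47.05997248791912 0.1995967474170044
tab 221 55.05363060474032 -2.3375344295217935
line 155 36.015928520801815 -2.345436493944757 to go deg 0.45275494087628787
```

View pics/w5b.png

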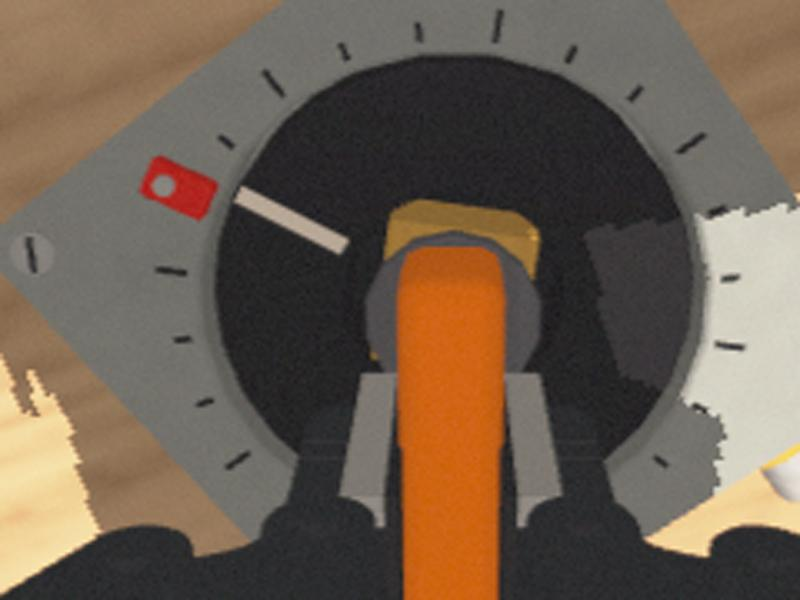

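```bash
cat >> h.py <<'E'
def lt(c,lo,li,tab):
    a,b=at(c,*lo,46)[:2],at(c,*li,46)[:2];t=np.mean([at(c,*p,54)[:2] for p in tab],0)
    d=(a-b)/np.linalg.norm(a-b);n=np.array([-d[1],d[0]]);e=(t-a)@n;f=(t-a)@d
    print('len',np.linalg.norm(a-b),'tab ahead',f,'ccw offset mm',e,'deg',np.degrees(e/57.5)); return a+ -47*d
E
python3 - <<'E'
from h import *
im=cv2.imread('pics/w5.png')[:,:,::-1].copy();c=np.load('pics/w5.npy',allow_pickle=True).item()
k=lambda p:((p[0]+.5)*.3-.5+120,(p[1]+.5)*.3-.5+120)
print('ctr',lt(c,k((238,194)),k((346,246)),[k(p) for p in [(153,157),(217,185),(204,219),(141,191)]]))
# sub-pixel line fit from mask
h=cv2.cvtColor(im,cv2.COLOR_RGB2HSV)
w=np.clip(im.min(2).astype(float)-70,0,80);k2=np.zeros_like(w);k2[172:198,188:226]=1;w*=k2
ys,xs=np.nonzero(w>25);vx,vy,x0,y0=cv2.fitLine(np.c_[xs,ys].astype(np.float32),cv2.DIST_L2,0,.01,.01).ravel()
if vx>0:vx,vy=-vx,-vy
s=(xs-x0)*vx+(ys-y0)*vy;hi,lo=s.max(),s.min()
red=((h[...,0]<8)|(h[...,0]>172))&(h[...,1]>150)&(im[...,0]>90);red[:,:155]=0;red[:,190:]=0
ct=max(cv2.findContours(red.astype(np.uint8),0,2)[0],key=len);b=cv2.boxPoints(cv2.minAreaRect(ct))
print(b.tolist());print('ctr',lt(c,(x0+hi*vx,y0+hi*vy),(x0+lo*vx,y0+lo*vy),b))
for z in (46,): 
    C=np.array([556.2,-44.2])
E
```

```text
len 23.23552321706776 tab ahead 9.754531610621193 ccw offset mm 1.3314790272024402 deg 1.3267500655458149
ctr [554.66995939 -43.35778636]
[[161.08218383789062, 177.21917724609375], [166.28765869140625, 165.76712036132812], [185.1986083984375, 174.36300659179688], [179.99313354492188, 185.8150634765625]]
len 26.26817668619256 tab ahead 6.444414147789731 ccw offset mm 1.6744449539464235 deg 1.6684978937062185
ctr [552.82832287 -46.39695083]
```

play_rows --deltas '[[[0.04,-0.005,0],1.3,1.0],[[0,0,0],0,1.0],[[0,0,0],0,1.0],[[0.02,0,0],-3,1.0],[[0,0,0],-2,1.0],[[0,0,0],0,1.0]]'

```text
clock: 12.05
position: [556.0, -44.5, 102.2]
tool_rot: [0.201, 0.98, 0.0, 0.001]
wrist_force: [4.9, -0.7, 2.4]
finger_gap: 12.0
finger_force: 60.4
```

play_rows --deltas '[[[0,0,0.5],0,1.0],[[0,0,0.5],0,1.0],[[0,0,0.5],0,1.0],[[0,0,0.5],0,1.0],[[0,0,1.5],0,1.0],[[0,0,2.5],0,1.0],[[0,0,3.0],0,1.0],[[0,0,0],0,1.0],[[0,0,0],0,1.0]]'

```text
clock: 13.18
position: [554.9, -44.2, 191.5]
tool_rot: [0.201, 0.98, 0.0, -0.001]
wrist_force: [-0.2, -0.1, -2.2]
finger_gap: 11.7
finger_force: 59.9
```

Run:
```python
from h import *
o=env.get_obs();print(o['position'],o['tool_rot'],o['wrist_force'],o['torque'])
im,c=snap('wrist','w6.png'); np.save('pics/w6.npy',c,allow_pickle=True)
R=np.array(c['R']);up=-R[1];a0=np.degrees(np.arctan2(up[1],up[0]))
measure(im,c,a0-80,a0+80,win=(100,225,180,232))
p=pix(c,[556.2,-44.2,46]).astype(int);print(p)
cv2.imwrite('pics/w6b.png',cv2.resize(im[p[1]-90:p[1]+90,p[0]-120:p[0]+120,::-1],(800,600),interpolation=2))
```

```text
[554.85936115 -44.17579963 191.45682525] [ 2.01033840e-01  9.79584148e-01  4.40508086e-05 -5.39236020e-04] [-0.24504204 -0.0549539  -2.23522984] [ 0.0356752  -0.0077884   0.01440931]
centre [555.11229467 -42.38581475] 48.76095509322851 0.23256512444967115
tab 99 56.15028588715808 -2.3506260519544444
line 81 35.263914217750866 -2.328233599736906 to go deg -1.282993005013317
[255 179]
```

View pics/w6b.png

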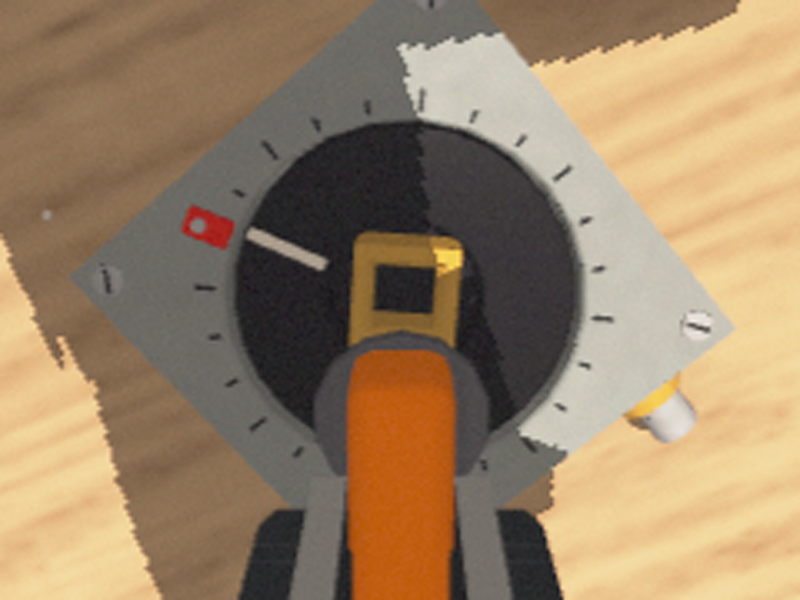

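The line, (247,232)–(327,265), points at the red tab at (208,227) to within 1–2°. The key is out and upright, so back to the stand.

play_rows --deltas '[[[-0.4,2,0],-9,1.0],[[-0.92,4.17,0],-10,1.0],[[-0.92,4.17,0],-10,1.0],[[-0.92,4.17,0],-10,1.0],[[-0.92,4.17,0],-10,1.0],[[-0.92,4.17,0],-10,1.0],[[-0.92,4.17,0],-10,1.0],[[-0.92,4.17,0],-10,1.0],[[-0.5,2.18,0],-10.3,1.0],[[0,0,0],0,1.0]]'

```text
clock: 14.48
position: [481.2, 290.3, 190.7]
tool_rot: [0.831, 0.557, -0.001, -0.0]
wrist_force: [0.7, -1.0, -1.7]
finger_gap: 11.8
finger_force: 59.8
```

play_rows --deltas '[[[0,0,0],0,1.0],[[0,0,0],0,1.0]]'

```text
clock: 14.72
position: [482.3, 288.5, 191.6]
tool_rot: [0.831, 0.556, -0.0, 0.0]
wrist_force: [0.6, -0.3, -1.3]
finger_gap: 11.9
finger_force: 59.8
```

play_rows --deltas '[[[-0.05,0.07,-3],0,1.0],[[0,0,-3],0,1.0],[[0,0,0],0,1.0],[[0,0,0],0,1.0]]'

```text
clock: 15.22
position: [482.2, 289.9, 132.8]
tool_rot: [0.831, 0.556, 0.001, 0.0]
wrist_force: [0.0, -0.3, -1.7]
finger_gap: 11.5
finger_force: 59.7
```

Run:
```python
from h import *
im,c=snap('wrist','w7.png');o=env.get_obs();print(o['position'],o['wrist_force'])
i3,c3=snap('side','d7.png');i2,c2=snap('scene','s7.png')
p=pix(c3,[481,289,60]).astype(int);q=pix(c2,[481,289,60]).astype(int)
a=cv2.resize(i3[p[1]-35:p[1]+35,p[0]-50:p[0]+50],(288,192),interpolation=2);b=cv2.resize(i2[q[1]-25:q[1]+25,q[0]-37:q[0]+37],(288,192),interpolation=2)
cv2.imwrite('pics/w7b.png',np.hstack([im,np.vstack([a,b])])[:,:,::-1])
```

```text
[482.22646198 290.05052818 133.04493023] [ 0.04057213  0.09281675 -1.0295539 ]
```

View pics/w7b.png

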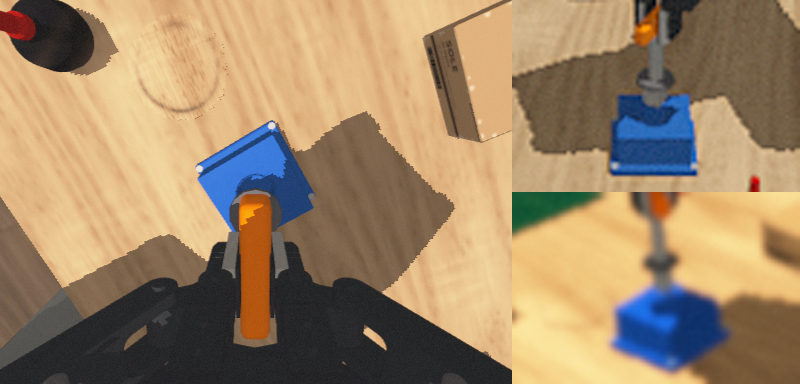

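The key hangs upright just above the hole in all three views (wrist: collar at (256,205), hole behind it). Now lower it gently.

play_rows --deltas '[[[-0.05,-0.05,-1],0,1.0],[[0,0,-0.6],0,1.0],[[0,0,-0.6],0,1.0],[[0,0,0],0,1.0]]'

```text
clock: 15.88
position: [480.9, 289.5, 109.2]
tool_rot: [0.831, 0.556, -0.001, -0.0]
wrist_force: [-0.0, -0.1, -1.8]
finger_gap: 11.8
finger_force: 59.8
```

play_rows --deltas '[[[0,0,-0.6],0,1.0],[[0,0,-0.5],0,1.0],[[0,0,-0.4],0,1.0],[[0,0,-0.2],0,1.0],[[0,0,0],0,1.0],[[0,0,0],0,1.0]]'

```text
clock: 16.62
position: [481.1, 289.6, 93.0]
tool_rot: [0.831, 0.556, 0.0, 0.0]
wrist_force: [0.6, 0.6, -1.6]
finger_gap: 12.0
finger_force: 59.8
```

play_rows --deltas '[[[0,0,-0.1],0,1.0],[[0,0,-0.1],0,1.0],[[0,0,-0.1],0,1.0],[[0,0,0],0,1.0],[[0,0,0],0,1.0]]'

```text
clock: 17.25
position: [481.3, 289.6, 91.1]
tool_rot: [0.831, 0.556, 0.001, 0.0]
wrist_force: [-1.9, -2.9, 12.8]
finger_gap: 12.2
finger_force: 62.1
```

Seated (12.8 N up at TCP z 91.1). I'll release and lift away.

play_rows --deltas '[[[0,0,0.05],0,1.0],[[0,0,0],0,8.5],[[0,0,0],0,8.5],[[0,0,0],0,8.5],[[0,0,0],0,8.5],[[0,0,0],0,8.5],[[0,0,0],0,8.5],[[0,0,0],0,8.5],[[0,0,1],0,8.5],[[0,0,2],0,8.5]]'

```text
clock: 18.5
position: [480.9, 289.5, 120.7]
tool_rot: [0.831, 0.556, -0.001, -0.0]
wrist_force: [0.6, -0.8, 0.4]
finger_gap: 85.0
finger_force: 0.0
```

play_rows --deltas '[[[0,0,4],0,8.5],[[0,0,4],0,8.5],[[0,0,3],0,8.5],[[0,0,0],0,8.5],[[0,0,0],0,8.5]]'

```text
clock: 19.12
position: [480.7, 289.4, 230.1]
tool_rot: [0.831, 0.556, -0.0, 0.0]
wrist_force: [-0.0, 0.1, -0.3]
finger_gap: 84.9
finger_force: 0.0
```

Run:
```python
from h import *
o=env.get_obs();print(o['position'],o['clock'],o['finger_gap'])
im,c=snap('wrist','w8.png')
i3,c3=snap('side','d8.png');i2,c2=snap('scene','s8.png')
f=lambda i,c,X,s,W:(lambda p:cv2.resize(i[p[1]-s*2//3:p[1]+s*2//3,p[0]-s:p[0]+s],(W,192),interpolation=2))(pix(c,X).astype(int))
cv2.imwrite('pics/w8b.png',np.hstack([im,np.vstack([f(i3,c3,[481,289,60],50,288),f(i3,c3,[556,-44,46],40,288)])])[:,:,::-1])
```

```text
[480.73349486 289.44581878 230.11466966] 19.125 84.86683629968955
```

View pics/w8b.png

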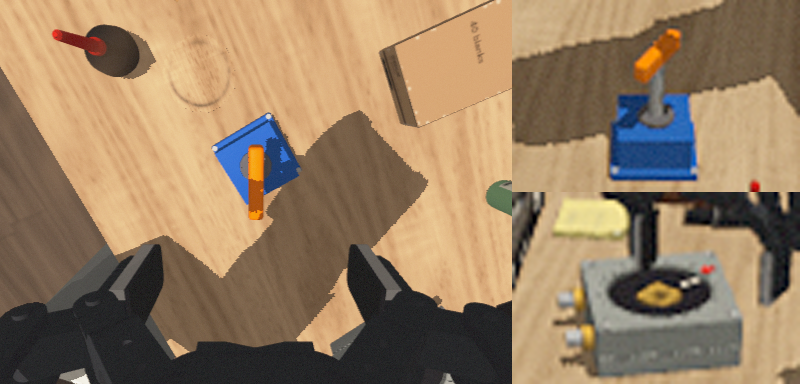

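The key stands upright and seated, its collar on the block (inset (658,115)). The line, inset (690,283), points at the red tab (708,269), and the hand is clear. Handing in.

```bash
python3 -c "
from bench import env
print(env.sign_off())"
```

```text
the job is handed in; nothing more can be done
None
```

The job is handed in (no verdict came back): the dial's white line points at the red tab to within about 1–2° by camera, and the key is upright and fully down in its stand.

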